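Load the vial carousel onto the sampler

ROBOT

A 6-joint arm with a two-finger parallel gripper is mounted at the origin on the work surface. World frame = base frame: x ahead of the robot, y to its left, z up, the work surface at z = 0. Lengths are in mm, angles in rad, forces in N, time in s.
With the tool pointing down it reaches from about 300 to 775 mm from the base axis. Payload 14.6 kg.
Tool frame: the origin (TCP) lies midway between the tips of the shut fingers; the grasp point (between the pads) lies 19 mm behind it; z points along the fingers, y is the direction in which the jaws open and shut (so a half turn about z gives the same grasp; the last joint's range is limited). The gripper opens to 94 mm and grips with 3 to 60 N. Pads are 16 mm wide; open, the fingers measure 119 mm over their backs; the gripper's body (75 mm by 177 mm) begins 78 mm behind the grasp point.
Start: joints at [1.186, 0.3, 1.521, -0, 1.321, -0.067], TCP at [171.86, 522.449, 205.446] pointing down, gripper open.
Joint ranges: [-3.03, 3.03], [-0.79, 2.21], [0.23, 2.52], [-1.04, 4.18], [0, 3.07], [-2.55, 2.55]. Speed limits (rad/s): [2.22, 2.22, 2.57, 3.14, 3.14, 3.14].

INTERFACE

Orientations are given as [roll, pitch, yaw] about the fixed x, y, z axes, in that order (R = Rz(yaw) Ry(pitch) Rx(roll)).
In Python, from cell import read_state, camera, get_calibration, sign_off gives the robot as it stands.
- The arm moves only by the tool carry_out, never from a script. Its argument "series" is a list of rows, each an object with "delta_pos": the shift along the world's x, y, z in mm, a list of three; "turn": the turn, a rotation vector about the world's x, y, z in rad, a list of three; "hand": the opening, from 0 (shut) to 1 (fully open). A call has 1 to 8 rows; each row is the pose to reach, as a shift and turn from the pose commanded when the call began; what a row does not reach only later rows make up. A row lasts 1/8 s, in which the tool goes at most 62.5 mm and 10.7 degrees, less where a joint would pass 70% of its speed; a pose out of reach is approached as far as the arm can. A call with a gripper value outside its range is refused whole. The fingers move at their own pace and stop on an object; "squeeze" is the grip in N (left out, the last holds). Time passes only in rows, so rows that repeat a pose let the fingers close. It gives the time, the measured TCP pose, the force and the opening at its end, in the units of the state.
- read_state(): the state, without advancing time (a new reading comes with each control period).
- camera(name): name is "side" or "top"; returns the picture (420x560x3 uint8, red, green, blue); there is no depth.
- get_calibration(name): a dict with "intrinsics" (3x3 intrinsics, pixels), "k1" (the pictures are not rectified: a ray, as slopes to the right and down, at radius r is drawn at 1 + k1 r^2 times it, then the intrinsics apply), "pose" (4x4, takes a point from camera to world coordinates). Camera axes: x right, y down, z forward; pixel columns grow to the right and rows downward; lengths in mm; the calibration is good to about 2 mm. A picture is of the moment at which its call begins. get_calibration takes no time and is no camera call.
- sign_off(): hands the job in, once; it reports no verdict.
The state is a dict: "clock": time; "joints": joint angles; "qd": joint speeds; "effort": joint torques, N m; "eef_pos": TCP position; "eef_rot": TCP orientation; "wrist_force": force on the tool from outside, world axes, zero at the start; "moment": the same for the moment, N m; "finger_gap": finger opening in mm.
Only numpy, scipy, OpenCV 4.12 (cv2) and the standard library are available. Lean on these libraries where they do the work, as an engineer would, in place of code of your own. Each camera call takes 0.05 s, during which the arm holds its last target.

TASK

Load the vial carousel onto the sampler: carry it by its black sleeve, lower the sleeve squarely over the tall steel spindle without letting it drop, and have the orange mark on the tower side. A drive pin, out of sight once the carousel covers it, fits the one slot under the orange mark: turn the carousel gently to and fro until the slot finds the pin, let it down fully home on the drive disc and let go. Do not ram or force it, keep it upright, and leave everything else on the bench where it is.

Things in the scene. Friction and masses are not known exactly. Their poses are not given: they have to be found in the camera images.
- carousel: Vial carousel: two off-white discs, 190 mm diameter, vial caps up to 54 mm high, about 0.48 kg (give or take 30 %). Origin: centre of the underside, on the bore's axis; z up; +x points to the orange mark (orange vial cap, orange bar on the upper disc, orange stripe on the sleeve).
- sleeve_top (a point): Centre of the top end of the carousel's square black sleeve, 130 mm above the underside; axes as the carousel's. The sleeve is 32 x 32 mm, sides along the carousel's x and y, bored right through 18 mm wide, and runs down to the underside; it stands free of the vials above 56 mm: grip it there.
- pin_slot (a point): Middle of the carousel's only pin slot, in the underside below the orange mark, 33 mm from the bore's axis along +x; it goes through the 6 mm lower disc, 9 mm wide (along y) and 14 mm long (along x). Axes as the carousel's.
- sampler: Bench sampler that takes the carousel, fixed to the bench. Origin: on the spindle's axis at bench height; z up, front faces its -x, tower on its +y side. Off-white housing 236 x 236 mm about the spindle, deck 36 mm high.
- spindle_tip (a point): Top of the sampler's upright spindle: steel rod of 16 mm diameter, tip 170 mm above the bench, its last 5 mm tapered to 12 mm. Axes as the sampler's.
- drive_face (a point): Centre of the aluminium drive disc's face (90 mm diameter) round the spindle's foot, 50 mm above the bench; axes as the sampler's. Fully home, the carousel's origin is here. A pin (6 mm thick, 6.5 mm high, tapered top) stands on it 33 mm from the axis, held still by the motor, up to 0.45 rad either way from the sampler's +y; a carousel resting on the pin sits 6.5 mm too high.
- tower (a point): Centre of the top of the sampler's tower (236 x 70 mm, 130 mm high, from 120 to 190 mm off the spindle along the sampler's +y). A probe arm is parked on it, up to 203 mm above the bench.
- petri: Bystander: open clear dish with orange jelly, 60 mm diameter, 14 mm high. Origin: centre of underside.
- specimens: Bystander: clear open box of orange specimens, 85 x 65 x 28 mm. Origin: centre of underside.
- marker: Bystander: orange marker pen lying flat, 140 mm long along its x, 13 mm thick. Origin: underside.
- tub: Bystander: white lidded tub, 90 mm diameter, 95 mm high. Origin: centre of underside.
- beaker: Bystander: glass beaker, 72 mm diameter, 95 mm high. Origin: centre of underside.
- slidebox: Bystander: blue slide box, 75 x 85 x 34 mm. Origin: centre of underside.
- vialrack: Bystander: white rack of spare vials, 75 x 155 mm, 62 mm high. Origin: centre of underside.

How it is judged (in metres and radians):
On the way:
1. the carousel is square on the spindle, its sleeve some way down the rod, still held (z of carousel in the frame of sampler between 0.06 and 0.14 m and horizontal distance between carousel and spindle_tip below 0.006 m and angle between carousel's own z axis and vertical below 0.06 rad and contact force between the fingers and carousel above 0.5 N), for 0.1 s.
At the end, for the whole second after the job is handed in: The carousel is down on the drive disc with the pin in its slot: its origin 47 to 52 mm above the bench, within 3 mm of the spindle's axis, tilted less than 0.02 rad, at rest and released (z of carousel in the frame of sampler between 0.047 and 0.052 m and horizontal distance between carousel and spindle_tip below 0.003 m and angle between carousel's own z axis and vertical below 0.02 rad and linear speed of carousel below 0.01 m/s and contact force between the fingers and carousel below 0.05 N); the robot touches nothing.
It fails at once if the carousel is dropped or let slide freely down the spindle (over 0.45 m/s while over it) (horizontal distance between carousel and spindle_tip below 0.02 m and linear speed of carousel above 0.45 m/s).
It fails at once if the carousel is rammed or forced: over 200 N between it and the sampler (contact force between carousel and sampler above 200 N).
It fails at once if the carousel is tipped by more than 0.4 rad (angle between carousel's own z axis and vertical above 0.4 rad).
It fails at once if a bystander is moved by more than 30 mm (distance of any of petri, specimens, marker, tub, beaker, slidebox, vialrack from where it was at the start of the episode above 0.03 m).
It also fails if it takes over 54 s, if anything falls off the work surface, if the arm or the gripper's body presses on something with over 40 N, if the wrist force passes 120 N, or if a joint passes its speed limit or range.

## Working session

There is one attempt and no reset: what is moved stays moved. The work goes in short steps, Python scripts to look and compute and a tool call to move; the robot and the scene stay as the last step left them, time stands still between calls to the robot, and variables do not carry over. Pictures are saved under pics/ and viewed, and the job is handed in when it is done.

Besides the shell and the picture viewer there is one more tool, called after "Call:" as name([rows], argument=value, ...), one row to a line, values as JSON. carry_out: Moves the arm, as the interface text tells. Its arguments: {"type":"object","properties":{"series":{"type":"array"},"squeeze":{"type":"number"}},"required":["series"]}

```bash
mkdir -p pics; ls; python3 - <<'E'
from cell import *
import cv2
for n in("side","top"):
    im=camera(n); cv2.imwrite(f"pics/{n}0.png",im[:,:,::-1]); print(n,get_calibration(n))
print(read_state())
E
```

```text
pics
side {'intrinsics': array([[470.83127934,   0.        , 275.53727455],
       [  0.        , 470.83127934, 210.79046507],
       [  0.        ,   0.        ,   1.        ]]), 'k1': -0.061663914189139524, 'pose': array([[ 9.18547930e-01, -1.88069943e-01,  3.47705906e-01,
         8.52547783e+01],
       [-3.94792017e-01, -4.81426809e-01,  7.82539130e-01,
        -1.25154446e+03],
       [ 2.02228548e-02, -8.56071214e-01, -5.16462111e-01,
         9.76197220e+02],
       [ 0.00000000e+00,  0.00000000e+00,  0.00000000e+00,
         1.00000000e+00]])}
top {'intrinsics': array([[520.92426231,   0.        , 276.28138265],
       [  0.        , 520.92426231, 211.85209834],
       [  0.        ,   0.        ,   1.        ]]), 'k1': -0.005254787579954589, 'pose': array([[ 2.34272298e-02, -9.89337132e-01,  1.43747015e-01,
         3.85200633e+02],
       [-9.99586717e-01, -2.55767311e-02, -1.31234864e-02,
         3.09047179e+01],
       [ 1.66601312e-02, -1.43380160e-01, -9.89527448e-01,
         1.72711621e+03],
       [ 0.00000000e+00,  0.00000000e+00,  0.00000000e+00,
         1.00000000e+00]])}
{'clock': 0.1, 'joints': array([ 1.18639983e+00,  3.00433588e-01,  1.52149512e+00,  4.42819263e-06,
        1.32066701e+00, -6.66107001e-02]), 'qd': array([-0.00025968, -0.00227981, -0.00201676,  0.00100646,  0.0007489 ,
       -0.00077759]), 'effort': array([ 1.77925944e-03, -5.32647443e+01, -3.53283334e+01,  7.09837326e-02,
        2.34676333e-02, -2.05218038e-05]), 'eef_pos': array([171.78074895, 522.25688332, 204.94326033]), 'eef_rot': array([-3.14059210e+00, -7.10452150e-05,  2.82380573e+00]), 'wrist_force': array([ 0.01910868, -0.19352619,  0.19413321]), 'moment': array([-0.00401802, -0.03094828,  0.04479089]), 'finger_gap': 93.94615135922588}
```

View pics/side0.png

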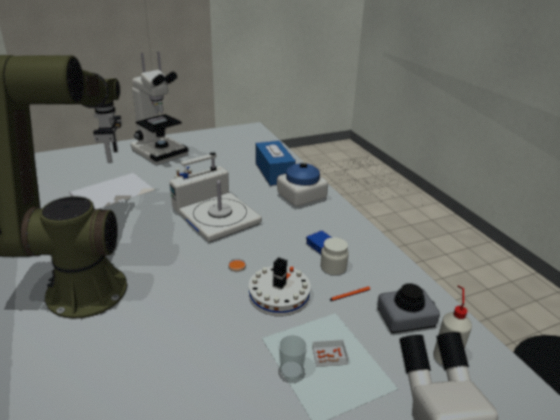

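View pics/top0.png

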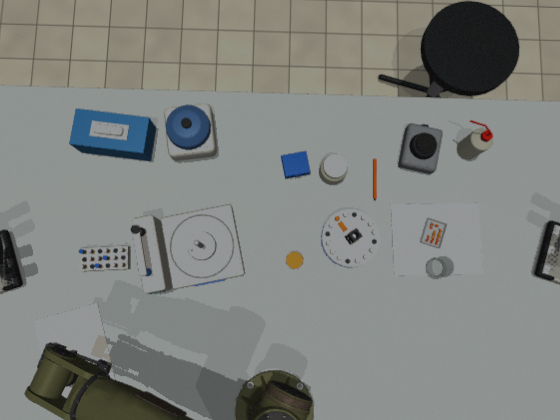

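The top view shows the carousel at about (350,237) with its orange mark up and to the left, and the sampler spindle at about (200,245) with the tower on its left. Next I zoom in on both.

```bash
python3 - <<'E'
import cv2
import numpy as np
t=cv2.imread("pics/top0.png"); s=cv2.imread("pics/side0.png")
a=cv2.resize(t[200:275,310:390],None,fx=5,fy=5,interpolation=cv2.INTER_CUBIC)
b=cv2.resize(t[195:300,130:250],None,fx=3.3,fy=3.57,interpolation=cv2.INTER_CUBIC)
h=375
cv2.imwrite("pics/z1.png",np.hstack([a,b[:h]]))
a=cv2.resize(s[250:315,240:320],None,fx=5,fy=5,interpolation=cv2.INTER_CUBIC)
b=cv2.resize(s[145:245,160:265],None,fx=3.8,fy=3.8,interpolation=cv2.INTER_CUBIC)
h=min(len(a),len(b))
cv2.imwrite("pics/z2.png",np.hstack([a[:h],b[:h]]))
E
```

```text
(no output)
```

View pics/z1.png

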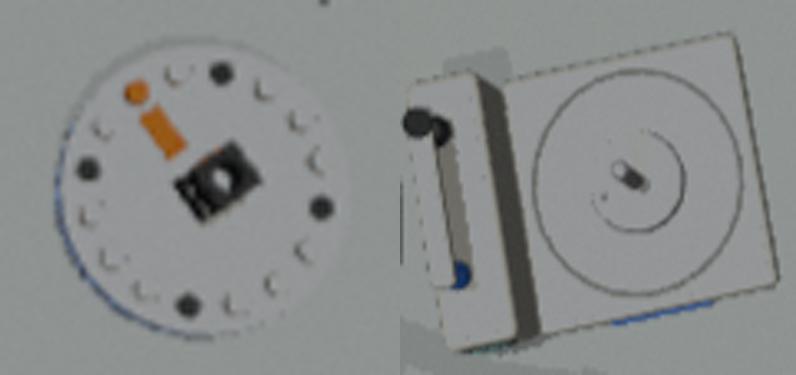

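View pics/z2.png

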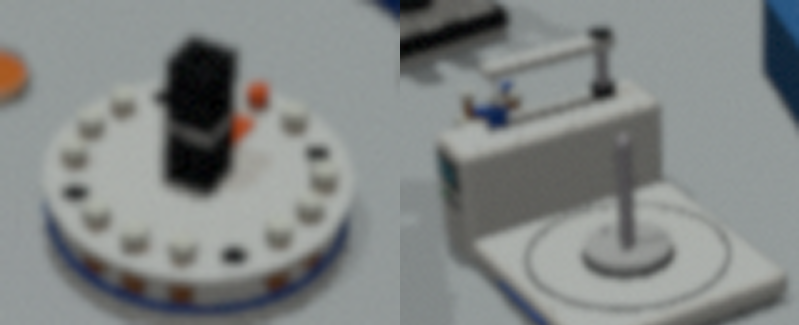

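```bash
cat > h.py <<'E'
import numpy as np, cv2
from cell import *
C={n:get_calibration(n) for n in("side","top")}
def proj(n,P):
    c=C[n];P=np.atleast_2d(P).astype(float);q=(P-c["pose"][:3,3])@c["pose"][:3,:3]
    s=q[:,:2]/q[:,2:];s=s*(1+c["k1"]*(s**2).sum(1,keepdims=True));K=c["intrinsics"]
    return s*K[0,0]+K[:2,2]
def ray(n,p):
    c=C[n];K=c["intrinsics"];k=np.array([c["k1"],0,0,0.])
    s=cv2.undistortPointsIter(np.array([[p]],float),K,k,None,None,(3,50,1e-10))[0,0]
    d=c["pose"][:3,:3]@np.array([s[0],s[1],1]);return c["pose"][:3,3],d/np.linalg.norm(d)
def onz(n,p,z):
    o,d=ray(n,p);return o+d*(z-o[2])/d[2]
def tri(ps,pt):
    A=np.zeros((3,3));b=np.zeros(3)
    for n,p in(("side",ps),("top",pt)):
        o,d=ray(n,p);M=np.eye(3)-np.outer(d,d);A+=M;b+=M@o
    return np.linalg.solve(A,b)
def grab(tag):
    r={}
    for n in("side","top"):
        im=camera(n);r[n]=im[:,:,::-1].copy();cv2.imwrite(f"pics/{n}_{tag}.png",r[n])
    return r
def zoom(im,x,y,w,h,f,name):
    a=cv2.resize(im[y:y+h,x:x+w],None,fx=f,fy=f,interpolation=cv2.INTER_CUBIC);cv2.imwrite(f"pics/{name}.png",a)
E
python3 - <<'E'
from h import *
for n in("side","top"):
    im=cv2.imread(f"pics/{n}0.png")
    x0,y0,w,h={"side":(240,250,80,65),"top":(310,200,80,75)}[n]
    r=im[y0:y0+h,x0:x0+w].astype(int)
    g=r.sum(2)/3
    for nm,m in(("dark",g<75),("orange",(r[:,:,2]-r[:,:,0]>60))):
        k,l,st,c=cv2.connectedComponentsWithStats(m.astype(np.uint8))
        for i in range(1,k):
            if st[i,4]>3:
                ww=np.where(l==i,np.clip(110-g,0,None) if nm=="dark" else r[:,:,2]-r[:,:,0],0);yy,xx=np.indices(g.shape)
                p=[x0+(ww*xx).sum()/ww.sum(),y0+(ww*yy).sum()/ww.sum()]
                print(n,nm,st[i],np.round(p,2),np.round(onz(n,p,54)[:2],1))
E
```

```text
side dark [75  0  5  4 11] [317.84 250.78] [ 735.7 -143. ]
side dark [ 32   8  15  31 365] [279.53 272.61] [ 570.4 -201.6]
side dark [ 11  46  58  17 205] [280.2  306.78] [ 510. -344.]
side dark [45 50  3  2  5] [286.24 300.64] [ 536.6 -327. ]
side orange [ 0 11  5  8 32] [241.5  264.28] [ 474.7 -117.9]
side orange [50 17  3  4 11] [291.1  268.32] [ 613.  -195.4]
side orange [46 23  4  5 13] [287.53 274.88] [ 588.9 -221.1]
top dark [42 13  4  4 12] [353.75 214.31] [ 626.7 -243.4]
top dark [ 35  29  17  15 129] [352.67 236.16] [ 555.2 -240. ]
top dark [16 32  4  4 13] [327.13 233.57] [ 561.6 -157.2]
top dark [62 40  4  4 13] [373.7  241.27] [ 540.4 -308.1]
top dark [36 59  4  4 11] [347.12 260.84] [ 475.3 -222.3]
top orange [25 16  5  5 16] [336.81 217.9 ] [ 613.5 -188.2]
top orange [28 21  9 11 46] [342.06 225.94] [ 587.7 -205.5]
```

```bash
python3 - <<'E'
from h import *
c=np.array([552.2,-234.5]);a=.645
u=np.array([np.cos(a),np.sin(a)]);v=np.array([-u[1],u[0]])
for n,(x0,y0,w,h,f) in {"side":(235,245,80,75,5),"top":(310,195,80,75,5)}.items():
    im=cv2.imread(f"pics/{n}0.png");o=cv2.resize(im[y0:y0+h,x0:x0+w],None,fx=f,fy=f,interpolation=cv2.INTER_CUBIC)
    for z,r in((130,16),(56,16)):
        P=[[*(c+r*(i*u+j*v)),z] for i,j in((1,1),(1,-1),(-1,-1),(-1,1))]
        q=((proj(n,P)-[x0,y0]+.5)*f).astype(int);cv2.polylines(o,[q],True,(0,255,0),1)
    P=[[c[0]+95*np.cos(t),c[1]+95*np.sin(t),0] for t in np.linspace(0,6.28,60)]
    q=((proj(n,P)-[x0,y0]+.5)*f).astype(int);cv2.polylines(o,[q],True,(255,0,255),1)
    q=((proj(n,[[*c,130]])-[x0,y0]+.5)*f).astype(int)[0];cv2.circle(o,q.tolist(),2,(0,0,255),-1)
    cv2.imwrite(f"pics/chk_{n}.png",o)
a,b=[cv2.imread(f"pics/chk_{n}.png") for n in("side","top")]
cv2.imwrite("pics/chk.png",np.hstack([a,b]))
# sampler zooms
t=cv2.imread("pics/top0.png");s=cv2.imread("pics/side0.png")
zoom(t,182,225,40,40,14,"zt");zoom(s,195,170,50,55,10,"zs")
E
```

```text
(no output)
```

View pics/chk.png

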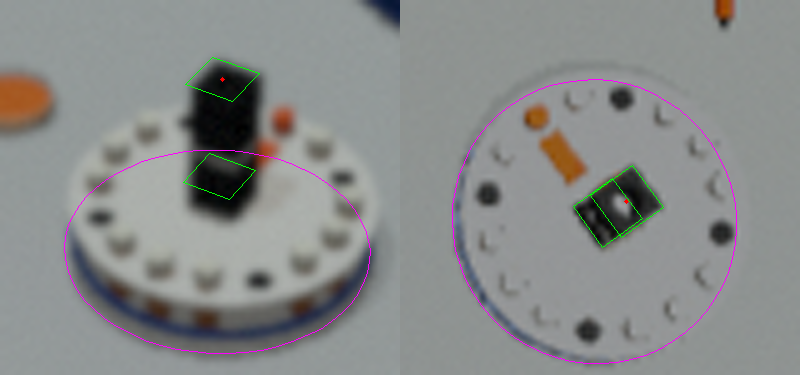

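View pics/zt.png

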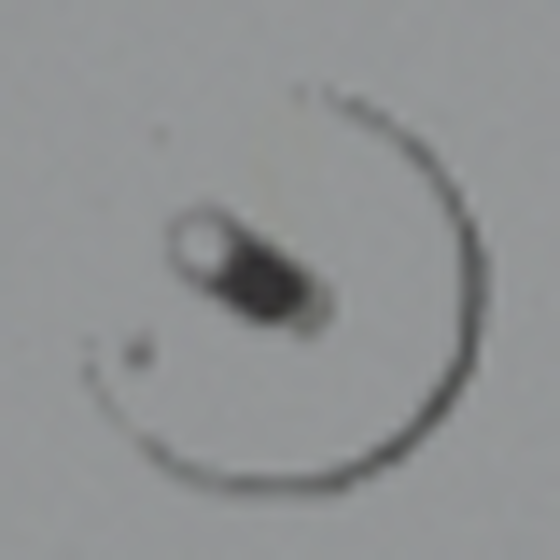

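View pics/zs.png

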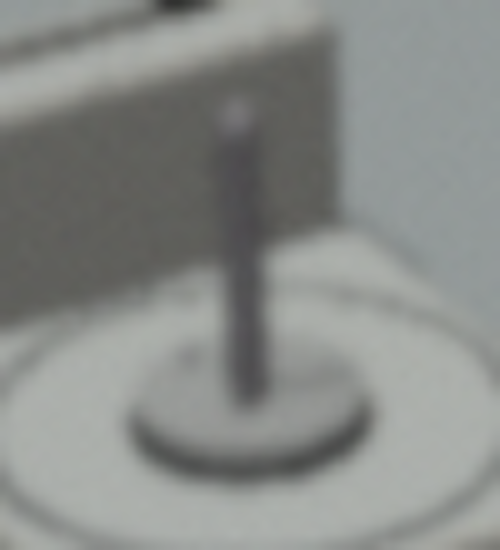

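```bash
python3 - <<'E'
from h import *
st=[196.14,241.86];ss=[218.1,180.6]
print(onz("top",st,170),onz("side",ss,170),tri(ss,st))
t=cv2.imread("pics/top0.png")
# drive disc arc edge at z~50/36 : fit via crop points (14x)
P=np.array([[330,95],[405,150],[455,200],[475,265],[465,350],[400,445],[340,483],[270,488],[200,477],[145,440],[100,385]])/14+[182-.5,225-.5]
X=np.array([onz("top",p,50)[:2] for p in P]);
A=np.c_[2*X,np.ones(len(X))];s=np.linalg.lstsq(A,(X**2).sum(1),rcond=None)[0];print("disc",s[:2],np.sqrt(s[2]+s[:2]@s[:2]))
print("pin",onz("top",[191.4,249.5],55),onz("side",[213.5,205.0],55))
# deck groove circle fit
g=cv2.cvtColor(t,cv2.COLOR_BGR2GRAY).astype(float)
c=onz("top",st,170)[:2]
import itertools
pts=[]
for a in np.linspace(0,6.283,120,endpoint=False):
    rr=np.arange(80,112,.5)
    q=proj("top",[[c[0]+r*np.cos(a),c[1]+r*np.sin(a),36] for r in rr]).astype(np.float32)
    v=cv2.remap(g.astype(np.float32),q[:,0].reshape(1,-1),q[:,1].reshape(1,-1),cv2.INTER_LINEAR)[0]
    k=v.argmin(); 
    if v[k]<np.median(v)-12: pts.append([c[0]+rr[k]*np.cos(a),c[1]+rr[k]*np.sin(a)])
X=np.array(pts)
for _ in range(4):
    A=np.c_[2*X,np.ones(len(X))];s=np.linalg.lstsq(A,(X**2).sum(1),rcond=None)[0];R=np.sqrt(s[2]+s[:2]@s[:2])
    e=np.hypot(*(X-s[:2]).T)-R;X=X[abs(e)<max(1.5,2*e.std())]
print("groove",s[:2],R,len(X),e.std())
# housing corners (crop z1 right, 3.3 x 3.57)
for p in([735,35],[778,285]):
    q=[130+(p[0]-400)/3.3-.5,195+p[1]/3.57-.5];print("corner",onz("top",q,36))
E
```

```text
[514.61906127 247.5881422  170.        ] [515.46939911 245.6711296  170.        ] [515.33277918 247.55978558 169.04277618]
disc [513.79498838 247.25125499] 45.4622446916386
pin [499.30335008 277.62015035  55.        ] [499.78603004 270.90808916  55.        ]
groove [514.17906902 248.23840677] 101.67613217186734 118 0.686161868603472
corner [652.05743213 157.64171389  36.        ]
corner [424.84463209 107.54527648  36.        ]
```

Call:
carry_out([
  {"delta_pos":[10,-20,40],"turn":[0,0,-0.1],"hand":1},
  {"delta_pos":[30,-70,60],"turn":[0,0,-0.25],"hand":1},
  {"delta_pos":[55,-125,60],"turn":[0,0,-0.4],"hand":1},
  {"delta_pos":[80,-180,60],"turn":[0,0,-0.55],"hand":1},
  {"delta_pos":[105,-235,60],"turn":[0,0,-0.7],"hand":1},
  {"delta_pos":[130,-290,60],"turn":[0,0,-0.85],"hand":1},
  {"delta_pos":[160,-345,60],"turn":[0,0,-1.0],"hand":1},
  {"delta_pos":[190,-400,60],"turn":[0,0,-1.15],"hand":1},
])

```text
clock: 1.1
eef_pos: [362.1, 120.8, 265.6]
eef_rot: [3.141, -0.0, 1.669]
wrist_force: [1.9, 0.4, 0.4]
finger_gap: 93.9
```

Call:
carry_out([
  {"delta_pos":[27,-51,0],"turn":[0,0,-0.15],"hand":1},
  {"delta_pos":[54,-102,0],"turn":[0,0,-0.3],"hand":1},
  {"delta_pos":[81,-153,0],"turn":[0,0,-0.45],"hand":1},
  {"delta_pos":[108,-204,0],"turn":[0,0,-0.6],"hand":1},
  {"delta_pos":[136,-255,0],"turn":[0,0,-0.75],"hand":1},
  {"delta_pos":[164,-306,-10],"turn":[0,0,-0.9],"hand":1},
  {"delta_pos":[191,-357,-20],"turn":[0,0,-1.029],"hand":1},
  {"delta_pos":[191,-357,-20],"turn":[0,0,-1.029],"hand":1},
])

```text
clock: 2.1
eef_pos: [552.7, -236.9, 242.4]
eef_rot: [-3.138, 0.002, 0.64]
wrist_force: [-1.1, 1.7, -0.2]
finger_gap: 94.1
```

```bash
python3 - <<'E'
from h import *
s=read_state();print(s["eef_pos"],s["eef_rot"],s["joints"])
r=grab("hov")
zoom(r["side"],220,190,120,130,4.4,"a1");zoom(r["top"],290,180,120,100,4.4,"a2")
E
```

```text
[ 552.67339468 -236.8952873   242.3504738 ] [-3.13767112e+00  2.24005290e-03  6.40227136e-01] [-4.65740751e-01  3.95058411e-01  1.30842275e+00 -2.46485044e-04
  1.44262110e+00  4.64864890e-01]
```

View pics/a1.png

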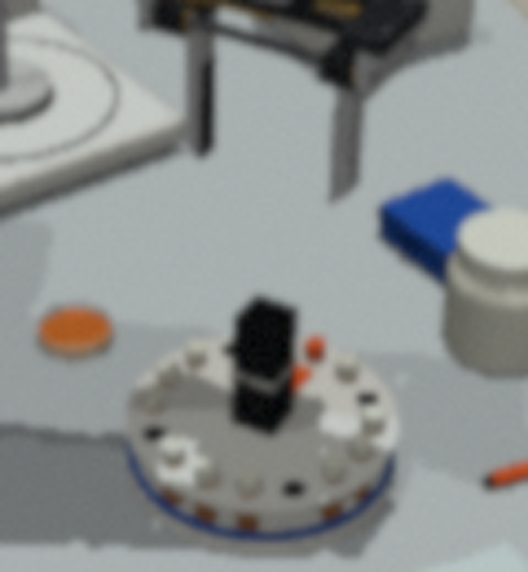

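View pics/a2.png

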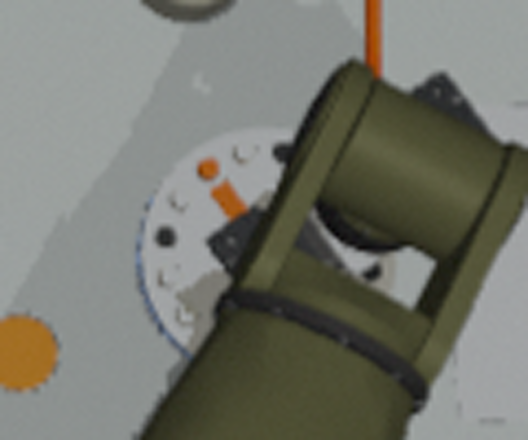

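```bash
python3 - <<'E'
from h import *
print(proj("side",[[552.7,-236.9,242.4],[552.2,-234.5,130]]),onz("side",[280.4,260.9],130),onz("side",[281.4,229.2],242.4))
print(read_state()["eef_pos"])
E
```

```text
[[280.45758666 229.04823382]
 [279.00319684 260.34597769]] [ 554.95998814 -238.5139816   130.        ] [ 554.87331894 -238.59725622  242.4       ]
[ 552.45979133 -234.2341077   244.75521208]
```

Call:
carry_out([
  {"delta_pos":[0,-1,-40],"turn":[0,0,0],"hand":1},
  {"delta_pos":[0,-1,-80],"turn":[0,0,0],"hand":1},
  {"delta_pos":[0,-1,-120],"turn":[0,0,0],"hand":1},
  {"delta_pos":[0,-1,-150],"turn":[0,0,0],"hand":1},
  {"delta_pos":[0,-1,-160],"turn":[0,0,0],"hand":1},
  {"delta_pos":[0,-1,-160],"turn":[0,0,0],"hand":0.5},
  {"delta_pos":[0,-1,-160],"turn":[0,0,0],"hand":0.42},
  {"delta_pos":[0,-1,-160],"turn":[0,0,0],"hand":0.37},
])

```text
clock: 3.2
eef_pos: [553.2, -235.4, 86.6]
eef_rot: [3.14, -0.001, 0.645]
wrist_force: [-0.0, -0.4, -0.7]
finger_gap: 67.5
```

Call:
carry_out([
  {"delta_pos":[0,0,0],"turn":[0,0,0],"hand":0.25},
  {"delta_pos":[0,0,0],"turn":[0,0,0],"hand":0.0},
  {"delta_pos":[0,0,0],"turn":[0,0,0],"hand":0.0},
  {"delta_pos":[0,0,0],"turn":[0,0,0],"hand":0.0},
  {"delta_pos":[0,0,0],"turn":[0,0,0],"hand":0.0},
], squeeze=40)

```text
clock: 3.82
eef_pos: [552.7, -235.4, 85.4]
eef_rot: [3.142, -0.0, 0.645]
wrist_force: [0.4, -0.4, -0.9]
finger_gap: 31.8
```

```bash
python3 - <<'E'
from h import *
s=read_state();print(s)
r=grab("gr")
zoom(r["side"],220,210,110,110,5,"a3")
E
```

```text
{'clock': 3.825, 'joints': array([-4.63512058e-01,  5.29597263e-01,  1.49050244e+00, -4.11154769e-05,
        1.12140994e+00,  4.62572846e-01]), 'qd': array([-0.00060141, -0.00039009,  0.00022023, -0.00015041, -0.00137569,
       -0.00041279]), 'effort': array([ 2.87301466e-01, -6.27937603e+01, -3.19166815e+01,  1.34766041e-01,
        1.60974115e-01, -3.71375133e-02]), 'eef_pos': array([ 552.73283565, -235.36670331,   85.44710093]), 'eef_rot': array([ 3.14150185e+00, -3.89825030e-06,  6.44729283e-01]), 'wrist_force': array([ 0.40281984, -0.42071717, -0.87023364]), 'moment': array([-0.15255141,  0.01799376, -0.0105033 ]), 'finger_gap': 31.849288173984593}
```

View pics/a3.png

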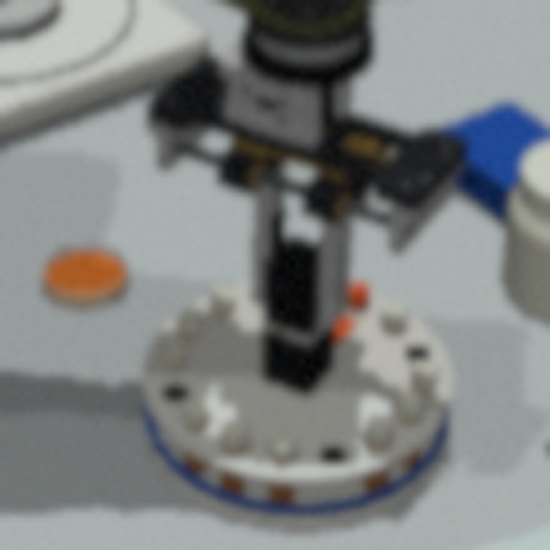

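Call:
carry_out([
  {"delta_pos":[0,0,8],"turn":[0,0,0],"hand":0.0},
  {"delta_pos":[0,0,25],"turn":[0,0,0],"hand":0.0},
  {"delta_pos":[0,0,55],"turn":[0,0,0],"hand":0.0},
  {"delta_pos":[0,0,90],"turn":[0,0,0],"hand":0.0},
  {"delta_pos":[0,15,130],"turn":[0,0,0.05],"hand":0.0},
  {"delta_pos":[0,40,165],"turn":[0,0,0.15],"hand":0.0},
  {"delta_pos":[0,75,185],"turn":[0,0,0.27],"hand":0.0},
  {"delta_pos":[0,110,190],"turn":[0,0,0.4],"hand":0.0},
])

```text
clock: 4.92
eef_pos: [552.7, -124.3, 278.1]
eef_rot: [3.139, -0.001, 1.049]
wrist_force: [0.1, 0.5, -6.9]
finger_gap: 31.9
```

Call:
carry_out([
  {"delta_pos":[2,45,0],"turn":[0,0,0.14],"hand":0.0},
  {"delta_pos":[2,95,0],"turn":[0,0,0.28],"hand":0.0},
  {"delta_pos":[0,145,0],"turn":[0,0,0.42],"hand":0.0},
  {"delta_pos":[-4,195,0],"turn":[0,0,0.56],"hand":0.0},
  {"delta_pos":[-10,245,0],"turn":[0,0,0.7],"hand":0.0},
  {"delta_pos":[-18,295,0],"turn":[0,0,0.82],"hand":0.0},
  {"delta_pos":[-28,340,0],"turn":[0,0,0.92],"hand":0.0},
  {"delta_pos":[-36,363,0],"turn":[0,0,0.98],"hand":0.0},
])

```text
clock: 5.92
eef_pos: [515.7, 239.8, 276.4]
eef_rot: [3.141, -0.0, 2.029]
wrist_force: [-0.1, -0.2, -6.3]
finger_gap: 31.5
```

Call:
carry_out([
  {"delta_pos":[-2.5,10.3,0],"turn":[0,0,0.015],"hand":0.0},
  {"delta_pos":[-2.5,10.3,0],"turn":[0,0,0.015],"hand":0.0},
  {"delta_pos":[-2.5,10.3,0],"turn":[0,0,0.015],"hand":0.0},
  {"delta_pos":[-2.5,10.3,0],"turn":[0,0,0.015],"hand":0.0},
])

```text
clock: 6.42
eef_pos: [514.5, 247.2, 275.5]
eef_rot: [3.142, 0.0, 2.038]
wrist_force: [0.3, -0.3, -6.7]
finger_gap: 31.6
```

```bash
python3 - <<'E'
from h import *
s=read_state();print(s["clock"],s["eef_pos"],s["eef_rot"],s["wrist_force"],s["moment"])
r=grab("ov")
zoom(r["side"],160,90,120,135,4.4,"a4");zoom(r["top"],130,180,140,110,5,"a5")
E
```

```text
6.425 [514.53156005 247.19073705 275.52737961] [3.14158043e+00 1.15385840e-04 2.03820887e+00] [ 0.28964745 -0.2998929  -6.72086476] [-0.036001    0.06198371  0.03225232]
```

View pics/a4.png

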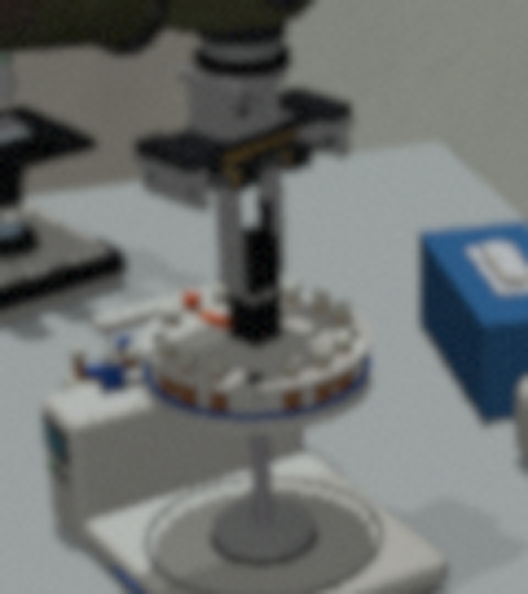

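View pics/a5.png

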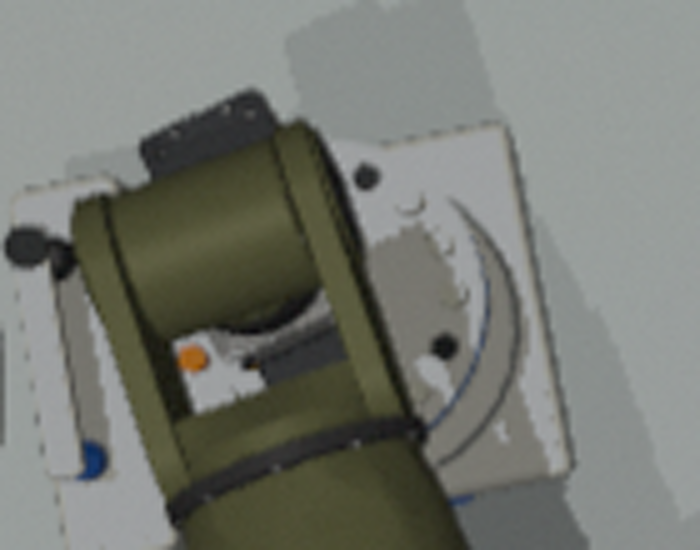

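```bash
python3 - <<'E'
from h import *
im=cv2.imread("pics/top_ov.png").astype(int);g=im.sum(2)/3
yy,xx=np.indices(g.shape)
def cen(x,y,w,r=4):
    m=(abs(xx-x)<=r)&(abs(yy-y)<=r);W=np.where(m,np.clip(w,0,None),0);return [(W*xx).sum()/W.sum(),(W*yy).sum()/W.sum()]
A=cen(130+368/5-.5,180+177/5-.5,105-g);B=cen(130+443/5-.5,180+346/5-.5,85-g)
O=cen(130+193/5-.5,180+358/5-.5,im[:,:,2]-im[:,:,0]-40)
u=190.1
for zh in(40,42,44):
    a=onz("top",A,u+zh)[:2];b=onz("top",B,u+zh)[:2];o=onz("top",O,u+54)[:2]
    h=(a-b)/2; c=(a+b)/2+np.array([-h[1],h[0]])
    d=o-c;print(zh,a,b,np.linalg.norm(h)*2**.5,"c",c,"orange",np.linalg.norm(d),np.arctan2(d[1],d[0]),"2pt c", o-0)
# side: sleeve edges and spindle edges profile
s=cv2.imread("pics/side_ov.png");gs=cv2.cvtColor(s,cv2.COLOR_BGR2GRAY)
for y in (160,163,166):print(y,gs[y,205:230])
for y in (190,194,198,202):print(y,gs[y,210:230])
E
```

```text
40 [587.6306394  223.70690903] [490.75525777 174.33451781] 76.88456471151343 c [514.50675297 247.45840424] orange 76.88496120187875 2.0434969402865204 2pt c [479.50161352 315.91231187]
42 [587.36019476 223.44932706] [490.61423775 174.1428969 ] 76.78184763460318 c [514.33400118 247.16909049] orange 77.06442575230523 2.0397918431677153 2pt c [479.50161352 315.91231187]
44 [587.08975012 223.19174509] [490.47321774 173.951276  ] 76.6791305576928 c [514.16124938 246.87977674] orange 77.24494329926972 2.0361040128709886 2pt c [479.50161352 315.91231187]
160 [121 140 150 155 156 146 113  65  26   9  11  16  18  16   8  13   6  18
  57  94 108 109 109 107 105]
163 [156 138 118 102  93  83  67  37  19  10   9  12   7   6   7  12   8  22
  62 107 136 148 153 152 145]
166 [124 122 121 120 117 108  92  70  50  40  27  15  16  10  19  27  36  46
  68  88  99 105 108 111 114]
190 [ 98  99  98  99  98  97  91  82  81  81  84  89  96  98  99  98  99  98
 114 136]
194 [ 99  98  98  98  97  96  94  85  81  80  86  98 118 134 147 154 162 169
 173 173]
198 [124 136 141 147 152 153 145 117  93  84  91 116 144 156 158 157 156 159
 158 157]
202 [153 148 148 144 137 123 109  95  83  82  80  90 100 106 110 109 111 114
 126 130]
```

Call:
carry_out([
  {"delta_pos":[0,0.5,-5],"turn":[0,0,0],"hand":0.0},
  {"delta_pos":[0,0.5,-10],"turn":[0,0,0],"hand":0.0},
  {"delta_pos":[0,0.5,-14],"turn":[0,0,0],"hand":0.0},
  {"delta_pos":[0,0.5,-18],"turn":[0,0,0],"hand":0.0},
  {"delta_pos":[0,0.5,-21],"turn":[0,0,0],"hand":0.0},
  {"delta_pos":[0,0.5,-23],"turn":[0,0,0],"hand":0.0},
  {"delta_pos":[0,0.5,-25],"turn":[0,0,0],"hand":0.0},
])

```text
clock: 7.4
eef_pos: [514.3, 248.5, 250.4]
eef_rot: [3.141, 0.0, 2.04]
wrist_force: [-0.8, 0.2, -6.9]
finger_gap: 31.6
```

Call:
carry_out([
  {"delta_pos":[0,0,-2],"turn":[0,0,0],"hand":0.0},
  {"delta_pos":[0,0,-4],"turn":[0,0,0],"hand":0.0},
  {"delta_pos":[0,0,-6],"turn":[0,0,0],"hand":0.0},
  {"delta_pos":[0,0,-8],"turn":[0,0,0],"hand":0.0},
])

```text
clock: 7.9
eef_pos: [514.2, 248.5, 242.3]
eef_rot: [3.142, 0.0, 2.04]
wrist_force: [-0.1, 0.5, -6.5]
finger_gap: 32.1
```

```bash
python3 - <<'E'
from h import *
s=read_state();print(s["clock"],s["eef_pos"],s["eef_rot"],s["wrist_force"],s["moment"])
E
```

```text
7.9 [514.22722865 248.51720217 242.34098387] [3.14154162e+00 7.13627395e-06 2.03974974e+00] [-0.11830745  0.4948364  -6.47197181] [-0.05507803  0.03207163 -0.02843607]
```

Call:
carry_out([
  {"delta_pos":[0,0,-4],"turn":[0,0,0],"hand":0.0},
  {"delta_pos":[0,0,-8],"turn":[0,0,0],"hand":0.0},
  {"delta_pos":[0,0,-12],"turn":[0,0,0],"hand":0.0},
  {"delta_pos":[0,0,-17],"turn":[0,0,0],"hand":0.0},
  {"delta_pos":[0,0,-22],"turn":[0,0,0],"hand":0.0},
  {"delta_pos":[0,0,-27],"turn":[0,0,0],"hand":0.0},
  {"delta_pos":[0,0,-32],"turn":[0,0,0],"hand":0.0},
  {"delta_pos":[0,0,-36],"turn":[0,0,0],"hand":0.0},
])

```text
clock: 8.9
eef_pos: [514.2, 248.5, 206.1]
eef_rot: [-3.141, -0.0, 2.04]
wrist_force: [1.4, -0.1, -5.6]
finger_gap: 32.0
```

Call:
carry_out([
  {"delta_pos":[0,0,-6],"turn":[0,0,0],"hand":0.0},
  {"delta_pos":[0,0,-13],"turn":[0,0,0],"hand":0.0},
  {"delta_pos":[0,0,-20],"turn":[0,0,0],"hand":0.0},
  {"delta_pos":[0,0,-27],"turn":[0,0,0],"hand":0.0},
  {"delta_pos":[0,0,-34],"turn":[0,0,0],"hand":0.0},
  {"delta_pos":[0,0,-41],"turn":[0,0,0],"hand":0.0},
  {"delta_pos":[0,0,-48],"turn":[0,0,0],"hand":0.0},
  {"delta_pos":[0,0,-53],"turn":[0,0,0],"hand":0.0},
])

```text
clock: 9.9
eef_pos: [514.2, 248.5, 152.9]
eef_rot: [-3.141, -0.0, 2.04]
wrist_force: [-0.7, 0.4, -5.7]
finger_gap: 32.1
```

```bash
python3 - <<'E'
from h import *
s=read_state();print(s["clock"],s["eef_pos"],s["eef_rot"],s["wrist_force"],s["moment"],s["joints"])
r=grab("low")
zoom(r["side"],160,110,120,120,4.6,"a6")
E
```

```text
9.9 [514.15327887 248.47514744 152.93735889] [-3.14129499e+00 -3.72903431e-05  2.03975927e+00] [-0.71970053  0.37948228 -5.72176178] [-0.07712836  0.02217171 -0.00978347] [ 3.86031901e-01  3.93087943e-01  1.52182763e+00  1.32820680e-05
  1.22697681e+00 -8.29355305e-02]
```

View pics/a6.png

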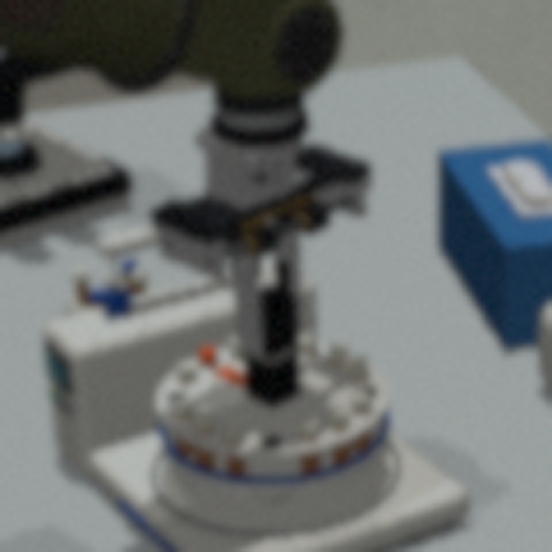

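Call:
carry_out([
  {"delta_pos":[0,0,-3],"turn":[0,0,0],"hand":0.0},
  {"delta_pos":[0,0,-6],"turn":[0,0,0],"hand":0.0},
  {"delta_pos":[0,0,-8],"turn":[0,0,0],"hand":0.0},
  {"delta_pos":[0,0,-9.5],"turn":[0,0,0],"hand":0.0},
  {"delta_pos":[0,0,-11],"turn":[0,0,0],"hand":0.0},
  {"delta_pos":[0,0,-12],"turn":[0,0,0],"hand":0.0},
])

```text
clock: 10.75
eef_pos: [514.2, 248.5, 141.4]
eef_rot: [-3.142, 0.0, 2.04]
wrist_force: [-0.5, -0.0, -6.0]
finger_gap: 32.1
```

Call:
carry_out([
  {"delta_pos":[0,0,-0.7],"turn":[0,0,0],"hand":0.0},
  {"delta_pos":[0,0,-1.4],"turn":[0,0,0],"hand":0.0},
  {"delta_pos":[0,0,-2],"turn":[0,0,0],"hand":0.0},
])

```text
clock: 11.12
eef_pos: [514.2, 248.5, 139.4]
eef_rot: [3.142, -0.0, 2.04]
wrist_force: [-0.7, 0.2, -6.2]
finger_gap: 31.8
```

Call:
carry_out([
  {"delta_pos":[0,0,-0.7],"turn":[0,0,0],"hand":0.0},
  {"delta_pos":[0,0,-1.4],"turn":[0,0,0],"hand":0.0},
  {"delta_pos":[0,0,-2.1],"turn":[0,0,0],"hand":0.0},
  {"delta_pos":[0,0,-2.8],"turn":[0,0,0],"hand":0.0},
  {"delta_pos":[0,0,-3.4],"turn":[0,0,0],"hand":0.0},
])

```text
clock: 11.75
eef_pos: [514.2, 248.5, 136.0]
eef_rot: [-3.142, -0.0, 2.04]
wrist_force: [0.1, -0.1, -6.2]
finger_gap: 31.9
```

Call:
carry_out([
  {"delta_pos":[0,0,-0.4],"turn":[0,0,0],"hand":0.0},
  {"delta_pos":[0,0,-0.8],"turn":[0,0,0],"hand":0.0},
  {"delta_pos":[0,0,-0.8],"turn":[0,0,0],"hand":0.0},
])

```text
clock: 12.12
eef_pos: [514.2, 248.5, 135.4]
eef_rot: [3.141, 0.0, 2.04]
wrist_force: [-0.2, -1.3, -3.6]
finger_gap: 31.8
```

Call:
carry_out([
  {"delta_pos":[0,0,-0.3],"turn":[0,0,0],"hand":0.0},
  {"delta_pos":[0,0,-0.3],"turn":[0,0,0],"hand":0.0},
  {"delta_pos":[0,0,-0.3],"turn":[0,0,0],"hand":0.45},
  {"delta_pos":[0,0,-0.3],"turn":[0,0,0],"hand":0.6},
  {"delta_pos":[0,0,-0.3],"turn":[0,0,0],"hand":0.7},
  {"delta_pos":[0,0,-0.3],"turn":[0,0,0],"hand":0.7},
], squeeze=10)

```text
clock: 12.88
eef_pos: [514.3, 248.5, 134.9]
eef_rot: [3.141, 0.0, 2.04]
wrist_force: [-0.4, 0.4, -0.5]
finger_gap: 64.9
```

```bash
python3 - <<'E'
from h import *
s=read_state();print(s["clock"],s["eef_pos"],s["wrist_force"],s["moment"],s["finger_gap"])
E
```

```text
12.875 [514.27519408 248.53140992 134.93066941] [-0.39276625  0.38370972 -0.4626872 ] [-0.0497571   0.03795313  0.03402583] 64.89766776876438
```

Released. I raise the gripper well clear, straight up, and look again.

Call:
carry_out([
  {"delta_pos":[0,0,15],"turn":[0,0,0],"hand":0.7},
  {"delta_pos":[0,0,45],"turn":[0,0,0],"hand":0.7},
  {"delta_pos":[0,0,85],"turn":[0,0,0],"hand":0.7},
  {"delta_pos":[0,0,130],"turn":[0,0,0],"hand":0.7},
  {"delta_pos":[0,-50,150],"turn":[0,0,0],"hand":0.7},
  {"delta_pos":[0,-105,150],"turn":[0,0,0],"hand":0.7},
  {"delta_pos":[0,-160,150],"turn":[0,0,0],"hand":0.7},
  {"delta_pos":[0,-200,150],"turn":[0,0,0],"hand":0.7},
])

```text
clock: 13.88
eef_pos: [514.0, 46.6, 286.3]
eef_rot: [3.14, 0.001, 2.039]
wrist_force: [0.4, -0.7, -0.4]
finger_gap: 65.6
```

Call:
carry_out([
  {"delta_pos":[0,-50,0],"turn":[0,0,0],"hand":0.7},
  {"delta_pos":[0,-50,0],"turn":[0,0,0],"hand":0.7},
  {"delta_pos":[0,-50,0],"turn":[0,0,0],"hand":0.7},
])

```text
clock: 14.25
eef_pos: [514.2, -1.1, 285.7]
eef_rot: [3.141, 0.0, 2.039]
wrist_force: [0.8, -0.0, 0.6]
finger_gap: 66.1
```

```bash
python3 - <<'E'
from h import *
s=read_state();print(s["clock"],s["eef_pos"],s["wrist_force"])
r=grab("end")
a=cv2.resize(r["side"][130:240,150:270],None,fx=3.3,fy=4,interpolation=cv2.INTER_CUBIC);b=cv2.resize(r["top"][190:300,130:250],None,fx=3.3,fy=4,interpolation=cv2.INTER_CUBIC)
cv2.imwrite("pics/a7.png",np.hstack([a,b]))
E
```

```text
14.25 [514.23416733  -1.14496047 285.670068  ] [ 0.84075943 -0.00538345  0.59015589]
```

View pics/a7.png

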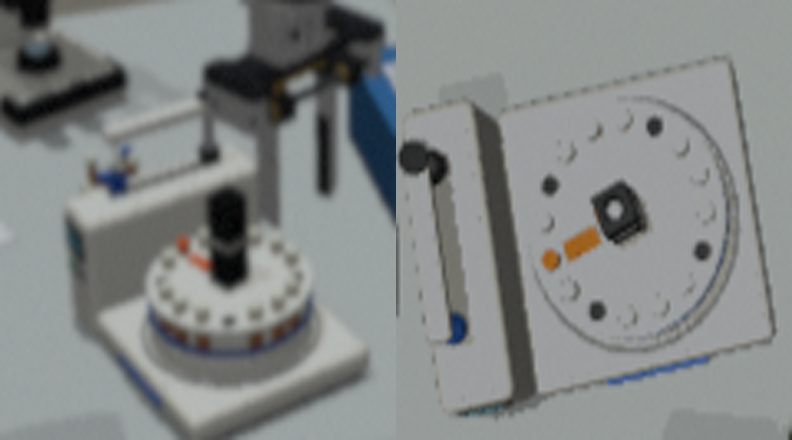

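View pics/top_end.png

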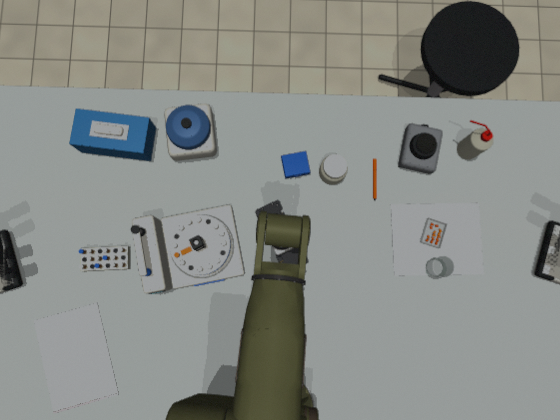

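The end view shows the carousel seated flat, with the orange mark at about (177,254) facing the tower, and the bystanders where they were. One check of height remains: triangulating the orange cap and the black holes.

```bash
python3 - <<'E'
from h import *
def cen(im,x,y,r,ch="o"):
    im=im.astype(int);g=im.sum(2)/3;yy,xx=np.indices(g.shape);w=im[:,:,2]-im[:,:,0]-35 if ch=="o" else 100-g
    W=np.where((abs(xx-x)<=r)&(abs(yy-y)<=r),np.clip(w,0,None),0);return [(W*xx).sum()/W.sum(),(W*yy).sum()/W.sum()]
t0,s0,t,s=[cv2.imread(f"pics/{n}.png") for n in("top0","side0","top_end","side_end")]
print("start cap",tri(cen(s0,291,268,2),cen(t0,337,218,3)))
print("end cap",tri(cen(s,150+183/3.3,130+243/4,2),cen(t,130+155/3.3-.5,190+260/4-.5,3)))
H=[cen(t,130+(x-396)/3.3-.5,190+y/4-.5,3,"d") for x,y in((654,126),(549,185),(702,251),(597,311))]
print(np.mean([onz("top",h,92)[:2] for h in H],0))
print(read_state()["wrist_force"],read_state()["clock"])
E
```

```text
start cap [ 615.07001943 -189.39045569   49.03826585]
end cap [480.53520782 317.32820144  99.12904899]
[514.04860583 248.5972631 ]
[-0.13308386 -0.0137362  -1.02978919] 14.35
```

```bash
python3 -c "
from cell import *
print(sign_off())"
```

```text
the job is handed in; nothing more can be done
None
```

The carousel is home on the drive disc with the pin in its slot, released, and the job was handed in at about 14.4 s.

**What I did:** I gripped the sleeve at about 105 mm height and lowered it over the spindle. I had seen the pin in the first pictures, about 0.25 rad from the sampler's +y. I set the carousel to that angle before lowering, so it went onto the pin first time and needed no turning to and fro. I let it down in small steps until the disc began to take the weight, then let go and drew the arm clear.

**Last checks:**
- **Height:** contact came at an underside height of about 50.0 mm. The orange cap, measured in both views, rose 50.1 mm from the bench to the disc. Resting on the pin would have given 56.5 mm.
- **Position:** the carousel's centre measured (514.0, 248.6) mm. The first estimates of the spindle lay between (513.8, 247.3) and (514.6, 247.6), with one deck-circle fit at (514.2, 248.2). That is about 1 mm off, within the cameras' accuracy.
- **Forces:** the wrist stayed within about 7 N in every reading, which is just the carousel's weight, and was near zero after release.
- **Surroundings:** the orange mark faces the tower, and in the final top view the bystanders looked unmoved. I did not measure them; the arm may hide part of the bench, and I did not pick out the petri dish there.

**Disagreements:** the side camera read about 2 mm off the arm's own position and about 5 mm low on the cap's height. The low height was the same before and after, so it cancels in the 50.1 mm.

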